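# Set the twist-lock hold-down on a drilling fixture

### The arm

A 6-joint arm with a two-finger parallel gripper is mounted at the origin on the work surface. World frame = base frame: x ahead of the robot, y to its left, z up, the work surface at z = 0. Lengths are in m, angles in rad, forces in N, time in s.
With the tool pointing down it reaches from about 0.225 to 0.875 m from the base axis. Payload 3.4 kg.
Tool frame: the origin (TCP) lies midway between the tips of the shut fingers; the grasp point (between the pads) lies 19 mm behind it (grip_point_offset is the distance from the TCP to the grasp point, in m); z points along the fingers, y is the direction in which the jaws open and shut (so a half turn about z gives the same grasp; the last joint's range is limited). The gripper opens to 85 mm and grips with 20 to 120 N. Pads are 22 mm wide; open, the fingers measure 114 mm over their backs; the gripper's body (76 mm by 85 mm) begins 54 mm behind the grasp point. The pads swing forward as they close: fully open they stand 13 mm farther back than shut.
Start: joints at [-1.351, 0.276, 1.505, -0, 1.361, -0.121], TCP at [0.192, -0.542, 0.231] pointing down, gripper open.
Joint ranges: [-2.89, 2.89], [-0.75, 2.08], [0.22, 2.7], [-1.18, 4.32], [0.11, 2.71], [-2.7, 2.7]. Speed limits (rad/s): [2.57, 2.57, 3.14, 3.14, 3.14, 3.14].

### API

Orientations are given as a unit quaternion [x, y, z, w].
In Python, from cell import * gives the robot as it stands.
- The arm moves only by the tool arm_command, never from a script. Its argument "steps" is a list of rows, each an object with "fingers": the finger opening in mm, from 0 to 85.4; "linear": the shift along the tool's x, y, z in mm, a list of three; "yaw": the turn about the tool's z in rad. In form: [{"fingers": fingers, "linear": [tx, ty, tz], "yaw": yaw}, ...]. A call has 1 to 10 rows; each row shifts and turns the commanded pose from where the row before left it, along the tool's axes as they then stand; what a row does not reach is not made up. A row lasts 1/8 s, in which the tool goes at most 62.5 mm and 10.7 degrees, less where a joint would pass 70% of its speed; a pose out of reach is approached as far as the arm can. A call is refused whole if a number of a shift passes 62.5 or a number of a turn 0.188, either way. A call with a gripper value outside its range is refused whole. The fingers move at their own pace and stop on an object; "newtons" is the grip in N (left out, the last holds). Time passes only in rows, so rows that do not move let the fingers close. It gives the time, the measured TCP pose, the force and the opening at its end, in the units of the state.
- get_obs(): the state, without advancing time (a new reading comes with each control period).
- capture(name): name is "side" or "top"; returns the picture (420x560x3 uint8, blue, green, red); there is no depth.
- calibration(name): a dict with "fx", "fy", "cx", "cy" (pixels), "world_to_cam" (4x4, takes a point from world to camera coordinates). Camera axes: x right, y up, looking along -z (the intrinsics and any distortion apply to the point x, -y, -z); pixel columns grow to the right and rows downward; lengths in m; the calibration is good to about 2 mm. A picture is of the moment at which its call begins. calibration takes no time and is no camera call.
- sign_off(): hands the job in, once; it reports no verdict.
The state is a dict: "time": time; "q": joint angles; "qvel": joint speeds; "joint_efforts": joint torques, N m; "tcp_pos": TCP position; "eef_rot": TCP orientation; "contact_force": force on the tool from outside, world axes, zero at the start; "wrist_torque": the same for the moment, N m; "opening": opening from 0.0 (shut) to 1.0 (fully open).
Only numpy, scipy, OpenCV 4.12 (cv2) and the standard library are available. Lean on these libraries where they do the work, as an engineer would, in place of code of your own. Each camera call takes 0.05 s, during which the arm holds its last target.

### The job

The aluminium block on the red drilling fixture must be held down before it is drilled. Take the black T-handle of the telescoping hold-down rod, twist it counter-clockwise to unlock, slide the rod down until its sprung rubber foot bears on the block with about 10 N, and twist it clockwise fully back so that it stays locked and pressing when you let go. Never press the block with more than 20 N, and leave the hammer, spanner and oil bottle where they are.

Things in the scene. Friction and masses are not known exactly. Their poses are not given: they have to be found in the camera images.
- handle (a point): Centre of the black T-handle on top of the vertical rod: a level bar 64 mm long (its own x, white mark on the +x end), 14 mm thick (own y), 26 mm high (own z up). The rod's axis is vertical through this point. Under the bar: a disc, 28 mm across, underside 21 mm below this point, then the 16 mm rod with a cam ridge. Clear above and around. It sinks and turns with the rod.
- slide (a joint): How far the telescoping rod is slid down, m: 0 at the top, at most 0.065; starts at 0 to 0.010. Unlocked, about 2 to 4 N of push slides it through air, and a weak return spring lifts it again if let go. Locked, the brake holds it against about 20 N.
- twist (a joint): Turn of handle and rod about the vertical axis, rad, growing counter-clockwise seen from above: 0 = fully locked (stop), 1.2 = fully unlocked (stop). The brake holds fully below 0.25 and lets go wholly above 0.75. Starts at 0 to 0.15. Turning takes up to about 0.5 N m. At 0 the handle's x is the fixture's x.
- fixture: Red fixture bolted to the bench. Origin on the bench top under the rod's axis; base plate 160 mm (own x) by 200 mm (own y, -70 to +130), 20 mm thick. A column 95 mm to its own +y carries the red head that the rod passes through; head top 165 mm above the bench. A bright aluminium block 66 mm square stands on the base under the foot.
- rod_end: Lower end of the rod with its sprung black rubber foot, 28 mm across, which does not turn. Origin 160 mm below handle: the centre of the foot's underside while unsqueezed (it does not show the squeeze). Foot spring: 2.5 N per mm squeezed, 10 mm travel. The top of the block under it is 45 to 70 mm above the bench, different every time and not measured: find it by feel.
- hammer: Bystander: a wooden-handled hammer, 260 mm long, lying on the bench to the fixture's own -y side. Do not disturb it.
- spanner: Bystander: a steel spanner lying flat on the bench between the robot and the fixture. Do not disturb it.
- oil: Bystander: an upright yellow oil bottle, 52 mm in diameter, 120 mm tall, beside the fixture's column. Do not disturb it.

How it is judged:
By the outcome, as a careful person would: the job done as asked, in the order asked, and still so for the second after the job is handed in, with the robot touching nothing.
It also fails if it takes over 48 s, if anything falls off the work surface, if the arm or the gripper's body presses on something with over 40 N, if the wrist force passes 120 N, or if a joint passes its speed limit or range.

## Working session

There is one attempt and no reset: what is moved stays moved. The work goes in short steps, Python scripts to look and compute and a tool call to move; the robot and the scene stay as the last step left them, time stands still between calls to the robot, and variables do not carry over. Pictures are saved under pics/ and viewed, and the job is handed in when it is done.

Besides the shell and the picture viewer there is one more tool, called after "Emit:" by a JSON object that holds its "api" and its "payload". arm_command: Moves the arm, as the interface text tells. Its arguments: {"type":"object","properties":{"steps":{"type":"array"},"newtons":{"type":"number"}},"required":["steps"]}

```bash
ls; mkdir -p pics
python3 - <<'E'
from cell import *
import cv2
for n in ("top","side"):
    im=capture(n); cv2.imwrite(f"pics/{n}0.png",im)
    print(n,calibration(n))
print(get_obs())
E
```

```text
pics
top {'fx': 439.41201822680637, 'fy': 439.41201822680637, 'cx': 283.02915488824664, 'cy': 211.3621962356557, 'world_to_cam': array([[-1.27701223e-02, -9.99918022e-01,  9.34504984e-04,
         8.21753158e-02],
       [ 9.86368803e-01, -1.24437382e-02,  1.64078453e-01,
        -5.59030179e-01],
       [-1.64053373e-01,  3.01706847e-03,  9.86446850e-01,
        -1.14785444e+00],
       [ 0.00000000e+00,  0.00000000e+00,  0.00000000e+00,
         1.00000000e+00]])}
side {'fx': 454.7356584679669, 'fy': 454.7356584679669, 'cx': 271.37366663055593, 'cy': 208.1941473539296, 'world_to_cam': array([[ 0.98834766, -0.15219884, -0.00210359, -0.5353276 ],
       [ 0.14622724,  0.94555041,  0.29077829, -0.18746182],
       [-0.04226707, -0.28769764,  0.95678815, -1.1674235 ],
       [ 0.        ,  0.        ,  0.        ,  1.        ]])}
{'time': 0.1, 'q': array([-1.35102618e+00,  2.76533880e-01,  1.50599511e+00, -2.88033432e-05,
        1.36066074e+00, -1.20986057e-01]), 'qvel': array([ 0.00049498, -0.00222617, -0.00174192,  0.00362118, -0.0004161 ,
        0.00073553]), 'joint_efforts': array([ 1.24930357e-03, -4.17702019e+01, -2.46404618e+01, -1.00312868e-04,
        5.82249384e-03, -6.38030599e-06]), 'tcp_pos': array([ 0.19205858, -0.54149769,  0.23052953]), 'eef_rot': array([ 9.85519902e-01,  1.69557908e-01, -5.34906722e-05, -7.96868573e-04]), 'contact_force': array([ 0.46649974, -0.46464306,  0.43840269]), 'wrist_torque': array([ 0.04798164, -0.03326224,  0.06196386]), 'opening': 1.0022256933534084}
```

View pics/top0.png

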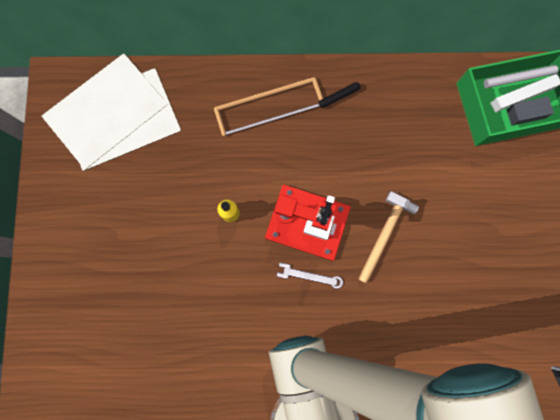

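View pics/side0.png

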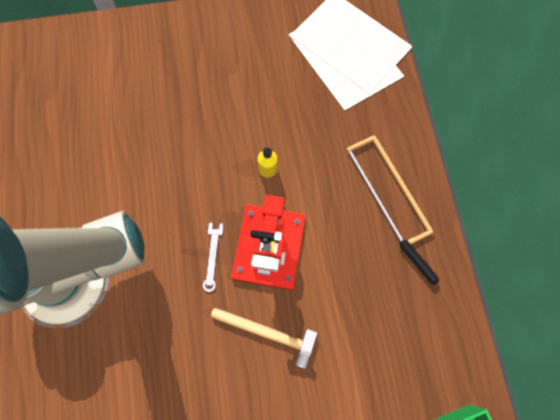

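Run:
```python
import cv2,numpy as np
a=cv2.imread("pics/top0.png")[175:275,255:365]; b=cv2.imread("pics/side0.png")[190:300,220:320]
a=cv2.resize(a,(396*1,360),interpolation=cv2.INTER_CUBIC) ; b=cv2.resize(b,(360,396),interpolation=cv2.INTER_CUBIC)
o=np.zeros((396,800,3),np.uint8); o[:360,:396]=a; o[:,410:770]=b
cv2.imwrite("pics/zoom0.png",o)
```

```text
(no output)
```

View pics/zoom0.png

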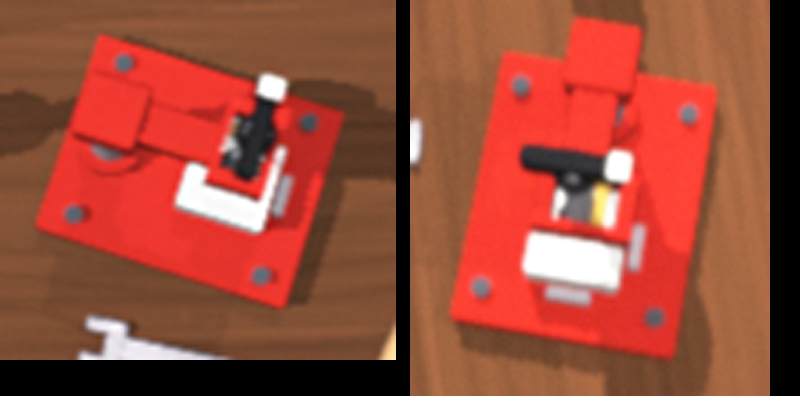

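```bash
cat > h.py <<'E'
import numpy as np,cv2
from cell import *
def ray(n,uv):
    c=calibration(n);M=c["world_to_cam"];R=M[:3,:3];o=-R.T@M[:3,3]
    d=R.T@np.array([(uv[0]-c["cx"])/c["fx"],-(uv[1]-c["cy"])/c["fy"],-1.]);return o,d/np.linalg.norm(d)
def plane(n,uv,z):
    o,d=ray(n,uv);return o+d*(z-o[2])/d[2]
def tri(u1,u2):
    o1,d1=ray("top",u1);o2,d2=ray("side",u2)
    A=np.stack([d1,-d2],1);s=np.linalg.lstsq(A,o2-o1,rcond=None)[0]
    p,q=o1+s[0]*d1,o2+s[1]*d2;return (p+q)/2,np.linalg.norm(p-q)
def proj(n,P):
    c=calibration(n);M=c["world_to_cam"];X=M[:3,:3]@np.asarray(P)+M[:3,3]
    return np.array([c["cx"]+c["fx"]*X[0]/-X[2],c["cy"]-c["fy"]*X[1]/-X[2]])
E
python3 - <<'E'
from h import *
np.set_printoptions(precision=4,suppress=True)
ims={n:cv2.imread(f"pics/{n}0.png") for n in("top","side")}
roi={"top":(255,175,365,275),"side":(220,190,320,300)}
for n,im in ims.items():
    x0,y0,x1,y1=roi[n];hsv=cv2.cvtColor(im,cv2.COLOR_BGR2HSV).astype(int)
    m=np.zeros(im.shape[:2],np.uint8)
    red=((hsv[...,0]<8)|(hsv[...,0]>172))&(hsv[...,1]>170)&(hsv[...,2]>90)
    m[y0:y1,x0:x1]=red[y0:y1,x0:x1]*255
    hull=cv2.convexHull(max(cv2.findContours(m,0,2)[0],key=cv2.contourArea))
    ap=cv2.approxPolyDP(hull,4,True)[:,0]
    for p in ap: print(n,"corner",p,plane(n,p,.02)[:2])
    wh=((hsv[...,1]<60)&(hsv[...,2]>180)); bl=(im.max(2)<60)
    for nm,mm in(("white",wh),("black",bl)):
        m2=np.zeros(im.shape[:2],np.uint8);m2[y0:y1,x0:x1]=mm[y0:y1,x0:x1]*255
        k,l,s,c=cv2.connectedComponentsWithStats(m2)
        for i in range(1,k):
            if s[i,4]>5: print(n,nm,s[i],c[i])
E
```

```text
top corner [283 184] [0.6422 0.0741]
top corner [350 206] [ 0.5772 -0.1116]
top corner [333 260] [ 0.4282 -0.0596]
top corner [264 237] [0.4935 0.1282]
top white [326 195   9   8  45] [330.0444 198.6   ]
top white [317 213   3   4   6] [318.1667 214.5   ]
top white [304 216  30  24 278] [317.6547 229.7446]
top white [277 263  37  12 160] [291.1438 270.675 ]
top black [320 202  11  23 131] [325.4504 213.3206]
side corner [266 194] [0.5498 0.1471]
side corner [283 197] [0.5933 0.1319]
side corner [305 215] [0.6426 0.0738]
side corner [291 290] [ 0.574  -0.1135]
side corner [231 278] [ 0.4291 -0.0608]
side corner [245 205] [0.4903 0.1252]
side white [220 223   3  12  33] [220.9091 228.3636]
side white [274 232   8   9  54] [277.4074 235.8333]
side white [260 243   3   7  19] [260.8947 245.7368]
side white [274 243   4  10  28] [275.2857 247.6071]
side white [281 253   4  12  30] [282.3333 258.4   ]
side white [251 255  28  19 365] [264.737  263.0301]
side black [252 232  21  11 127] [262.6142 236.0866]
```

```bash
python3 - <<'E'
from h import *
np.set_printoptions(precision=4,suppress=True)
p,e=tri((330.04,198.6),(277.4,235.83));print(p,e)
O=np.array([.5248,-.0213]);
for z in (.19,.2,.21,.22,.23,.24):
    print(z,proj("top",[*O,z]),proj("side",[*O,z]), plane("side",(252,233.5),z),plane("side",(281.5,236.3),z))
E
python3 - <<'E'
import cv2,numpy as np
a=cv2.imread("pics/top0.png")[190:230,305:345]; b=cv2.imread("pics/side0.png")[220:260,245:285]
o=np.hstack([cv2.resize(x,(400,400),interpolation=cv2.INTER_NEAREST) for x in(a,b)])
cv2.imwrite("pics/zoom1.png",o)
E
```

```text
[ 0.5503 -0.0288  0.2684] 0.00025178712277298574
0.19 [323.7335 215.5371] [265.1086 242.5207] [0.4991 0.0033 0.19  ] [ 0.5627 -0.0129  0.19  ]
0.2 [324.1248 214.8814] [265.0386 241.5189] [0.4992 0.0009 0.2   ] [ 0.5621 -0.0153  0.2   ]
0.21 [324.5235 214.2131] [264.9671 240.4977] [ 0.4993 -0.0016  0.21  ] [ 0.5616 -0.0176  0.21  ]
0.22 [324.9301 213.5318] [264.8943 239.4563] [ 0.4994 -0.0041  0.22  ] [ 0.561  -0.0199  0.22  ]
0.23 [325.3445 212.8372] [264.82   238.3943] [ 0.4994 -0.0066  0.23  ] [ 0.5604 -0.0222  0.23  ]
0.24 [325.7672 212.1288] [264.7443 237.311 ] [ 0.4995 -0.0091  0.24  ] [ 0.5599 -0.0245  0.24  ]
```

View pics/zoom1.png

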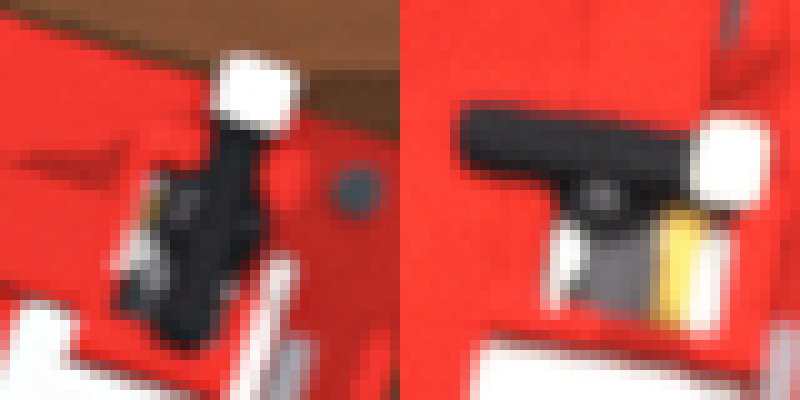

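Run:
```python
from h import *
np.set_printoptions(precision=4,suppress=True)
for z in (.262,.268,.275):
  L,R=plane("side",(251,233.8),z),plane("side",(282,236.3),z)
  print(z,L,R,(L+R)/2,np.linalg.norm(R-L),np.arctan2(R[1]-L[1],R[0]-L[0]))
  L,R=plane("top",(323.6,222.5),z),plane("top",(330.8,195.5),z)
  print(z,L,R,(L+R)/2,np.linalg.norm(R-L),np.arctan2(R[1]-L[1],R[0]-L[0]))
o=get_obs()
from scipy.spatial.transform import Rotation as Ro
print(Ro.from_quat(o["eef_rot"]).as_matrix(),o["tcp_pos"])
for z in(.255,.262,.27): print(proj("top",[.5248,-.0213,z]),proj("side",[.5248,-.0213,z]))
```

```text
0.262 [ 0.4976 -0.0149  0.262 ] [ 0.5596 -0.0298  0.262 ] [ 0.5286 -0.0223  0.262 ] 0.0638195725654209 -0.23588480373387355
0.262 [ 0.498  -0.0136  0.262 ] [ 0.5587 -0.0314  0.262 ] [ 0.5284 -0.0225  0.262 ] 0.0631913908996542 -0.2851533371467101
0.268 [ 0.4977 -0.0163  0.268 ] [ 0.5593 -0.0312  0.268 ] [ 0.5285 -0.0238  0.268 ] 0.06339802478249487 -0.23588480373387363
0.268 [ 0.4972 -0.013   0.268 ] [ 0.5575 -0.0307  0.268 ] [ 0.5273 -0.0219  0.268 ] 0.06279724343605537 -0.28515333714670993
0.275 [ 0.4977 -0.0181  0.275 ] [ 0.5589 -0.0328  0.275 ] [ 0.5283 -0.0254  0.275 ] 0.0629062190357479 -0.23588480373387413
0.275 [ 0.4962 -0.0124  0.275 ] [ 0.5561 -0.0299  0.275 ] [ 0.5261 -0.0211  0.275 ] 0.06233740472852345 -0.2851533371467097
[[ 0.9425  0.3342 -0.0004]
 [ 0.3342 -0.9425  0.0016]
 [ 0.0002 -0.0016 -1.    ]] [ 0.1921 -0.5415  0.2305]
[326.4172 211.0396] [264.6277 235.6447]
[326.7272 210.52  ] [264.5721 234.8495]
[327.087  209.9171] [264.5076 233.9266]
```

Emit:
{"api": "arm_command", "payload": {"steps": [{"fingers": 85,"linear": [0,0,-50],"yaw": 0},{"fingers": 85,"linear": [0,0,-50],"yaw": 0},{"fingers": 85,"linear": [45,-34.8,0],"yaw": 0},{"fingers": 85,"linear": [45,-34.8,0],"yaw": 0},{"fingers": 85,"linear": [45,-34.8,0],"yaw": 0},{"fingers": 85,"linear": [45,-34.8,0],"yaw": 0},{"fingers": 85,"linear": [45,-34.8,0],"yaw": 0},{"fingers": 85,"linear": [45,-34.8,0],"yaw": 0},{"fingers": 85,"linear": [45,-34.8,0],"yaw": 0},{"fingers": 85,"linear": [45,-34.8,0],"yaw": 0}]}}

```text
time: 1.35
tcp_pos: [0.439, -0.1575, 0.3311]
eef_rot: [0.986, 0.169, -0.0, 0.0]
contact_force: [0.5, -0.4, -0.1]
opening: 0.996
```

Emit:
{"api": "arm_command", "payload": {"steps": [{"fingers": 60,"linear": [45,-34.8,0],"yaw": 0},{"fingers": 60,"linear": [45,-34.8,0],"yaw": 0},{"fingers": 60,"linear": [0,0,0],"yaw": 0.154},{"fingers": 60,"linear": [0,0,0],"yaw": 0.154},{"fingers": 60,"linear": [0,0,0],"yaw": 0.154},{"fingers": 60,"linear": [0,0,0],"yaw": 0.154},{"fingers": 60,"linear": [0,0,0],"yaw": 0}]}}

```text
time: 2.22
tcp_pos: [0.4998, -0.0635, 0.3309]
eef_rot: [0.991, -0.136, -0.0, -0.0]
contact_force: [1.0, -0.3, 0.8]
opening: 0.701
```

Emit:
{"api": "arm_command", "payload": {"steps": [{"fingers": 60,"linear": [15.2,-46.8,0],"yaw": 0},{"fingers": 60,"linear": [0,0,0],"yaw": 0}]}}

```text
time: 2.48
tcp_pos: [0.5284, -0.0208, 0.3307]
eef_rot: [0.991, -0.134, -0.0, -0.001]
contact_force: [-0.1, -0.1, -0.5]
opening: 0.702
```

Run:
```python
from h import *
a=capture("top");b=capture("side");o=get_obs();print(o["time"],o["tcp_pos"],o["contact_force"],o["q"])
cv2.imwrite("pics/t1.png",np.hstack([cv2.resize(a[150:270,270:390],(400,400),interpolation=2),cv2.resize(b[170:290,210:330],(400,400),interpolation=2)]))
print(proj("top",o["tcp_pos"]),proj("side",o["tcp_pos"]))
```

```text
2.575 [ 0.5271154  -0.02254549  0.33087607] [0.45149087 0.41653541 0.32914508] [-1.74171549e-01  1.63829514e-01  1.41241314e+00 -7.11543082e-04
  1.56650236e+00  1.66910036e+00]
[330.59802132 203.87569313] [265.27706114 226.81591729]
```

View pics/t1.png

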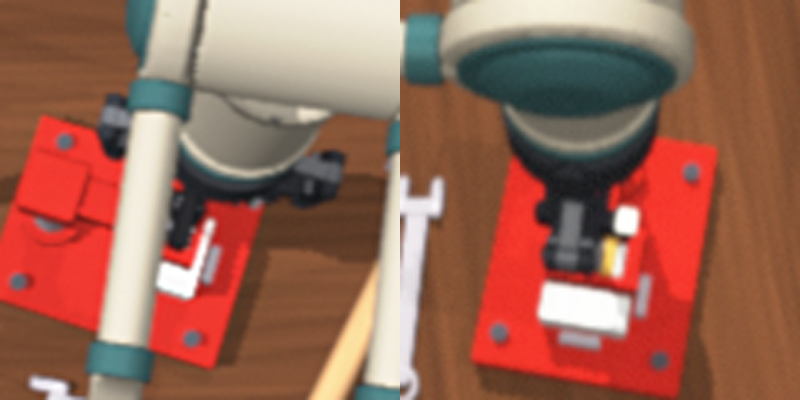

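Emit:
{"api": "arm_command", "payload": {"steps": [{"fingers": 60,"linear": [0,0,30],"yaw": 0},{"fingers": 60,"linear": [0,0,30],"yaw": 0},{"fingers": 60,"linear": [0,0,12],"yaw": 0},{"fingers": 60,"linear": [0,0,7],"yaw": 0},{"fingers": 30,"linear": [0,0,0],"yaw": 0},{"fingers": 22,"linear": [0,0,0],"yaw": 0},{"fingers": 22,"linear": [0,0,0],"yaw": 0}], "newtons": 20}}

```text
time: 3.45
tcp_pos: [0.5278, -0.0227, 0.2531]
eef_rot: [0.991, -0.137, 0.001, 0.0]
contact_force: [-0.3, -0.5, 0.4]
opening: 0.256
```

Run:
```python
from h import *
a=capture("top");b=capture("side");o=get_obs();print(o["time"],o["tcp_pos"],o["contact_force"],o["opening"]*85.4)
cv2.imwrite("pics/t2.png",np.hstack([cv2.resize(a[150:270,270:390],(400,400),interpolation=2),cv2.resize(b[190:270,230:310],(400,400),interpolation=2)]))
```

```text
3.55 [ 0.52760959 -0.02269641  0.25278023] [-0.62086936 -1.17092547  1.19497476] 21.85873738054465
```

View pics/t2.png

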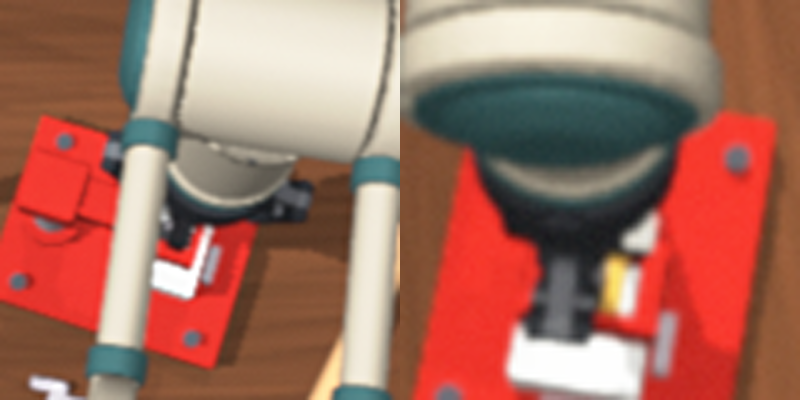

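Emit:
{"api": "arm_command", "payload": {"steps": [{"fingers": 10,"linear": [0,0,0],"yaw": 0},{"fingers": 5,"linear": [0,0,0],"yaw": 0},{"fingers": 5,"linear": [0,0,0],"yaw": 0}], "newtons": 25}}

```text
time: 3.92
tcp_pos: [0.5277, -0.0218, 0.2527]
eef_rot: [0.991, -0.137, 0.001, -0.001]
contact_force: [0.5, 4.4, 3.2]
opening: 0.157
```

Run:
```python
from h import *
o=get_obs();print(o["time"],o["tcp_pos"],o["contact_force"],o["wrist_torque"],o["opening"]*85.4)
```

```text
3.925 [ 0.52772694 -0.02183967  0.2527265 ] [0.50162143 4.35863942 3.20278788] [ 0.78234933 -0.14349231 -0.08417339] 13.375450074796218
```

Emit:
{"api": "arm_command", "payload": {"steps": [{"fingers": 5,"linear": [0,-1.5,0],"yaw": 0},{"fingers": 5,"linear": [0,0,0],"yaw": 0}], "newtons": 60}}

```text
time: 4.18
tcp_pos: [0.5277, -0.0218, 0.2528]
eef_rot: [0.991, -0.137, 0.0, 0.001]
contact_force: [0.1, 1.6, 5.6]
opening: 0.143
```

Emit:
{"api": "arm_command", "payload": {"steps": [{"fingers": 5,"linear": [0,0,0],"yaw": -0.06},{"fingers": 5,"linear": [0,0,0],"yaw": -0.06},{"fingers": 5,"linear": [0,0,0],"yaw": 0}], "newtons": 100}}

```text
time: 4.55
tcp_pos: [0.5277, -0.0219, 0.2529]
eef_rot: [0.997, -0.078, 0.0, 0.001]
contact_force: [-1.1, 0.3, 5.6]
opening: 0.133
```

```bash
cat > s.py <<'E'
from h import *
np.set_printoptions(precision=4,suppress=True)
o=get_obs();r=o["eef_rot"];print(o["time"],o["tcp_pos"],o["contact_force"],o["wrist_torque"],o["opening"]*85.4,"alpha",2*np.arctan2(r[1],r[0]))
E
python3 s.py
```

```text
4.55 [ 0.5277 -0.0219  0.2529] [-1.0861  0.2626  5.6223] [ 0.2672  0.1445 -0.1358] 11.331264172192604 alpha -0.15530896425844604
```

Emit:
{"api": "arm_command", "payload": {"steps": [{"fingers": 5,"linear": [0,0,0],"yaw": -0.12},{"fingers": 5,"linear": [0,0,0],"yaw": -0.12},{"fingers": 5,"linear": [0,0,0],"yaw": -0.12},{"fingers": 5,"linear": [0,0,0],"yaw": 0}]}}

```text
time: 5.05
tcp_pos: [0.5278, -0.0212, 0.2528]
eef_rot: [0.995, 0.103, 0.0, 0.0]
contact_force: [-1.4, 2.6, 5.6]
opening: 0.131
```

```bash
python3 s.py
```

```text
5.05 [ 0.5278 -0.0212  0.2528] [-1.3733  2.5634  5.5826] [ 0.4376  0.0753 -0.0861] 11.224501440751892 alpha 0.20543955741575382
```

Emit:
{"api": "arm_command", "payload": {"steps": [{"fingers": 5,"linear": [0,0,0],"yaw": -0.12},{"fingers": 5,"linear": [0,0,0],"yaw": -0.12},{"fingers": 5,"linear": [0,0,0],"yaw": -0.12},{"fingers": 5,"linear": [0,0,0],"yaw": -0.12},{"fingers": 5,"linear": [0,0,0],"yaw": -0.1},{"fingers": 5,"linear": [0,0,0],"yaw": 0}]}}

```text
time: 5.8
tcp_pos: [0.5278, -0.0201, 0.2521]
eef_rot: [0.924, 0.383, 0.0, -0.001]
contact_force: [0.4, 5.4, 2.3]
opening: 0.127
```

```bash
python3 s.py
python3 - <<'E'
from h import *
a=capture("top");b=capture("side")
cv2.imwrite("pics/t3.png",np.hstack([cv2.resize(a[150:270,270:390],(400,400),interpolation=2),cv2.resize(b[190:270,230:310],(400,400),interpolation=2)]))
E
```

```text
5.8 [ 0.5278 -0.0201  0.2521] [0.3575 5.3789 2.3188] [ 0.8293 -0.0156  0.0464] 10.86325049284715 alpha 0.7858542423875501
```

View pics/t3.png

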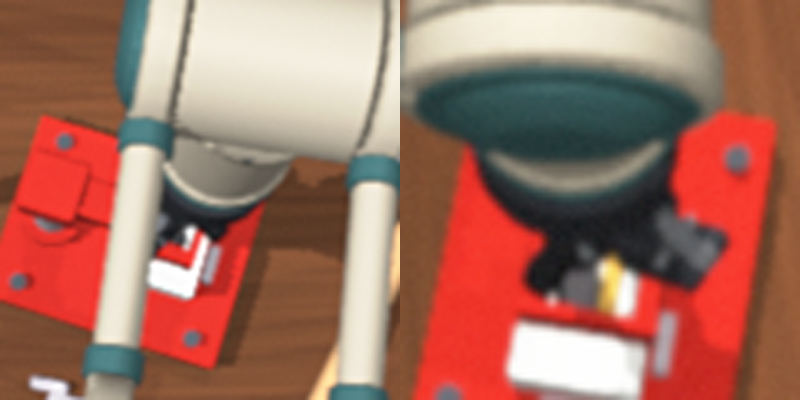

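Emit:
{"api": "arm_command", "payload": {"steps": [{"fingers": 5,"linear": [0.7,-0.7,0],"yaw": 0},{"fingers": 5,"linear": [0,0,2],"yaw": 0},{"fingers": 5,"linear": [0,0,4],"yaw": 0},{"fingers": 5,"linear": [0,0,4],"yaw": 0},{"fingers": 5,"linear": [0,0,0],"yaw": 0}]}}

```text
time: 6.52
tcp_pos: [0.5277, -0.02, 0.2417]
eef_rot: [0.924, 0.382, -0.0, -0.0]
contact_force: [0.9, 3.8, 1.5]
opening: 0.131
```

```bash
python3 s.py
```

```text
6.525 [ 0.5277 -0.02    0.2417] [0.9235 3.8481 1.4963] [ 0.7718 -0.123  -0.0121] 11.169560900121493 alpha 0.7847451041952567
```

Emit:
{"api": "arm_command", "payload": {"steps": [{"fingers": 5,"linear": [0,0,4],"yaw": 0},{"fingers": 5,"linear": [0,0,4],"yaw": 0},{"fingers": 5,"linear": [0,0,4],"yaw": 0},{"fingers": 5,"linear": [0,0,2],"yaw": 0},{"fingers": 5,"linear": [0,0,0],"yaw": 0}]}}

```text
time: 7.15
tcp_pos: [0.5277, -0.0201, 0.2278]
eef_rot: [0.924, 0.382, -0.0, -0.0]
contact_force: [0.9, 5.5, 2.4]
opening: 0.132
```

```bash
python3 s.py
python3 - <<'E'
from h import *
a=capture("top");b=capture("side")
cv2.imwrite("pics/t4.png",np.hstack([cv2.resize(a[150:270,270:390],(400,400),interpolation=2),cv2.resize(b[190:270,230:310],(400,400),interpolation=2)]))
E
```

```text
7.15 [ 0.5277 -0.0201  0.2278] [0.8677 5.4608 2.443 ] [ 0.871  -0.0916 -0.0127] 11.291315822638555 alpha 0.7847496078383717
```

View pics/t4.png

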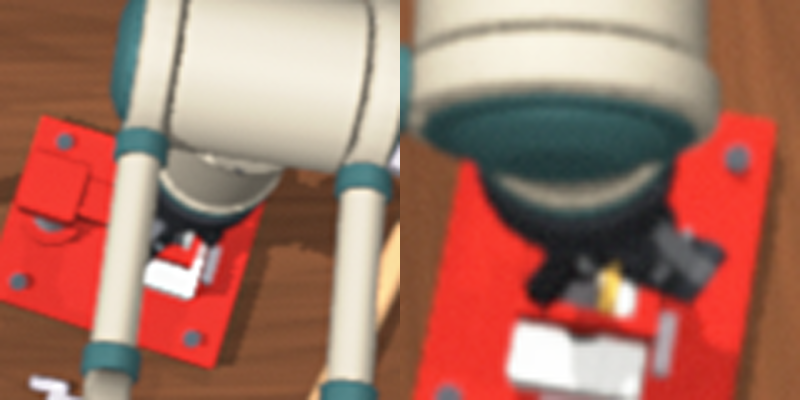

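Emit:
{"api": "arm_command", "payload": {"steps": [{"fingers": 5,"linear": [0.7,-0.7,1],"yaw": 0},{"fingers": 5,"linear": [0,0,2],"yaw": 0},{"fingers": 5,"linear": [0,0,2],"yaw": 0},{"fingers": 5,"linear": [0,0,0],"yaw": 0},{"fingers": 5,"linear": [0,0,0],"yaw": 0}]}}

```text
time: 7.88
tcp_pos: [0.5278, -0.0198, 0.2232]
eef_rot: [0.924, 0.382, -0.0, 0.001]
contact_force: [-0.1, 0.4, 1.7]
opening: 0.13
```

```bash
python3 s.py
```

```text
7.875 [ 0.5278 -0.0198  0.2232] [-0.1035  0.3565  1.6869] [ 0.0604 -0.0544  0.0038] 11.072705207938059 alpha 0.7847569902114362
```

Emit:
{"api": "arm_command", "payload": {"steps": [{"fingers": 5,"linear": [0,0,1.5],"yaw": 0},{"fingers": 5,"linear": [0,0,1.5],"yaw": 0},{"fingers": 5,"linear": [0,0,1],"yaw": 0},{"fingers": 5,"linear": [0,0,0],"yaw": 0}]}}

```text
time: 8.38
tcp_pos: [0.5278, -0.0197, 0.2192]
eef_rot: [0.924, 0.382, -0.0, 0.0]
contact_force: [0.7, -1.8, 2.6]
opening: 0.133
```

Emit:
{"api": "arm_command", "payload": {"steps": [{"fingers": 5,"linear": [0,0,1],"yaw": 0},{"fingers": 5,"linear": [0,0,1],"yaw": 0},{"fingers": 5,"linear": [0,0,0],"yaw": 0}]}}

```text
time: 8.75
tcp_pos: [0.5278, -0.0196, 0.2172]
eef_rot: [0.924, 0.382, -0.0, 0.0]
contact_force: [1.0, -3.0, 2.0]
opening: 0.132
```

Emit:
{"api": "arm_command", "payload": {"steps": [{"fingers": 5,"linear": [-0.3,0.3,1],"yaw": 0},{"fingers": 5,"linear": [0,0,1],"yaw": 0},{"fingers": 5,"linear": [0,0,1],"yaw": 0},{"fingers": 5,"linear": [0,0,0],"yaw": 0}]}}

```text
time: 9.25
tcp_pos: [0.5278, -0.0197, 0.2141]
eef_rot: [0.924, 0.382, -0.0, 0.0]
contact_force: [-0.1, -2.5, 3.2]
opening: 0.134
```

Emit:
{"api": "arm_command", "payload": {"steps": [{"fingers": 5,"linear": [0,0,1],"yaw": 0},{"fingers": 5,"linear": [0,0,1],"yaw": 0},{"fingers": 5,"linear": [0,0,0],"yaw": 0}]}}

```text
time: 9.62
tcp_pos: [0.5278, -0.0197, 0.2122]
eef_rot: [0.924, 0.382, -0.0, 0.0]
contact_force: [-0.3, -3.0, 2.5]
opening: 0.129
```

40 mm down, still air (about 2.5 N). I'll keep going in small steps.

Emit:
{"api": "arm_command", "payload": {"steps": [{"fingers": 5,"linear": [-0.3,0.3,1],"yaw": 0},{"fingers": 5,"linear": [0,0,1],"yaw": 0},{"fingers": 5,"linear": [0,0,1],"yaw": 0},{"fingers": 5,"linear": [0,0,0],"yaw": 0}]}}

```text
time: 10.12
tcp_pos: [0.5278, -0.0197, 0.2098]
eef_rot: [0.924, 0.382, 0.0, -0.0]
contact_force: [-0.3, -0.2, 5.4]
opening: 0.132
```

Emit:
{"api": "arm_command", "payload": {"steps": [{"fingers": 5,"linear": [0,0,1],"yaw": 0},{"fingers": 5,"linear": [0,0,1],"yaw": 0},{"fingers": 5,"linear": [0,0,0],"yaw": 0}]}}

```text
time: 10.5
tcp_pos: [0.5278, -0.0198, 0.2085]
eef_rot: [0.924, 0.382, 0.001, 0.0]
contact_force: [-0.9, -1.8, 9.7]
opening: 0.128
```

Emit:
{"api": "arm_command", "payload": {"steps": [{"fingers": 5,"linear": [0,0,1],"yaw": 0},{"fingers": 5,"linear": [0,0,1],"yaw": 0},{"fingers": 5,"linear": [0,0,0],"yaw": 0}]}}

```text
time: 10.88
tcp_pos: [0.5279, -0.0198, 0.2072]
eef_rot: [0.924, 0.382, 0.001, 0.0]
contact_force: [-1.7, -0.3, 12.1]
opening: 0.132
```

Emit:
{"api": "arm_command", "payload": {"steps": [{"fingers": 5,"linear": [0,0,0.4],"yaw": 0},{"fingers": 5,"linear": [0,0,0],"yaw": 0},{"fingers": 5,"linear": [0,0,0],"yaw": 0}]}}

```text
time: 11.25
tcp_pos: [0.5278, -0.0198, 0.2069]
eef_rot: [0.924, 0.382, 0.001, 0.0]
contact_force: [-2.1, 0.1, 13.5]
opening: 0.13
```

```bash
python3 s.py
```

```text
11.25 [ 0.5278 -0.0198  0.2069] [-2.0864  0.0722 13.451 ] [-0.0575  0.5739  0.0245] 11.126776905748152 alpha 0.7848241630050912
```

Emit:
{"api": "arm_command", "payload": {"steps": [{"fingers": 5,"linear": [0,0,0],"yaw": 0.12},{"fingers": 5,"linear": [0,0,0],"yaw": 0.12},{"fingers": 5,"linear": [0,0,0],"yaw": 0.12},{"fingers": 5,"linear": [0,0,0],"yaw": 0.12},{"fingers": 5,"linear": [0,0,0],"yaw": 0}]}}

```text
time: 11.88
tcp_pos: [0.5282, -0.0199, 0.207]
eef_rot: [0.988, 0.152, 0.001, 0.0]
contact_force: [-2.0, -1.0, 13.1]
opening: 0.131
```

```bash
python3 s.py
```

```text
11.875 [ 0.5282 -0.0199  0.207 ] [-2.0164 -1.0369 13.0728] [-0.1162  0.4667  0.1358] 11.163183767090207 alpha 0.30472964101466904
```

Emit:
{"api": "arm_command", "payload": {"steps": [{"fingers": 5,"linear": [0,0,0],"yaw": 0.12},{"fingers": 5,"linear": [0,0,0],"yaw": 0.12},{"fingers": 5,"linear": [0,0,0],"yaw": 0.12},{"fingers": 5,"linear": [0,0,0],"yaw": 0.12},{"fingers": 5,"linear": [0,0,0],"yaw": 0.08},{"fingers": 5,"linear": [0,0,0],"yaw": 0}]}}

```text
time: 12.62
tcp_pos: [0.5281, -0.0206, 0.207]
eef_rot: [0.992, -0.127, 0.001, 0.001]
contact_force: [-1.4, -2.0, 12.6]
opening: 0.135
```

```bash
python3 s.py
```

```text
12.625 [ 0.5281 -0.0206  0.207 ] [-1.4276 -1.994  12.5702] [-0.3935  0.4089  0.2645] 11.528551402400616 alpha -0.25470887656092395
```

Now I'll feel for the stop in small steps.

Emit:
{"api": "arm_command", "payload": {"steps": [{"fingers": 5,"linear": [0,0,0],"yaw": 0.04},{"fingers": 5,"linear": [0,0,0],"yaw": 0.03},{"fingers": 5,"linear": [0,0,0],"yaw": 0}]}}

```text
time: 13.0
tcp_pos: [0.5281, -0.0206, 0.207]
eef_rot: [0.987, -0.161, 0.001, 0.001]
contact_force: [-1.7, -2.5, 13.2]
opening: 0.128
```

```bash
python3 s.py
```

```text
13.0 [ 0.5281 -0.0206  0.207 ] [-1.6609 -2.5463 13.19  ] [-0.4454  0.4633  0.2989] 10.966800187543965 alpha -0.3242082128679002
```

Emit:
{"api": "arm_command", "payload": {"steps": [{"fingers": 5,"linear": [0,0,0],"yaw": 0.03},{"fingers": 5,"linear": [0,0,0],"yaw": 0}]}}

```text
time: 13.25
tcp_pos: [0.5281, -0.0207, 0.207]
eef_rot: [0.985, -0.175, 0.001, 0.001]
contact_force: [-2.7, -2.6, 13.3]
opening: 0.133
```

```bash
python3 s.py
```

```text
13.25 [ 0.5281 -0.0207  0.207 ] [-2.7157 -2.6257 13.3196] [-0.4528  0.4463  1.0643] 11.336112305615002 alpha -0.3518519826089981
```

Emit:
{"api": "arm_command", "payload": {"steps": [{"fingers": 5,"linear": [0,0,-0.6],"yaw": -0.02},{"fingers": 5,"linear": [0,0,-0.6],"yaw": 0},{"fingers": 5,"linear": [0,0,0],"yaw": 0}]}}

```text
time: 13.62
tcp_pos: [0.528, -0.0207, 0.2071]
eef_rot: [0.986, -0.166, 0.001, 0.001]
contact_force: [-0.9, -3.3, 7.6]
opening: 0.133
```

```bash
python3 s.py
```

```text
13.625 [ 0.528  -0.0207  0.2071] [-0.9364 -3.2815  7.637 ] [-0.4792  0.1442  0.489 ] 11.349510971270941 alpha -0.33344631515068374
```

Emit:
{"api": "arm_command", "payload": {"steps": [{"fingers": 5,"linear": [0,0.5,-0.7],"yaw": 0},{"fingers": 5,"linear": [0,0,-0.6],"yaw": 0},{"fingers": 5,"linear": [0,0,0],"yaw": 0}]}}

```text
time: 14.0
tcp_pos: [0.5279, -0.0207, 0.2072]
eef_rot: [0.986, -0.167, 0.0, 0.0]
contact_force: [2.4, -2.8, 1.2]
opening: 0.131
```

```bash
python3 s.py
```

```text
14.0 [ 0.5279 -0.0207  0.2072] [ 2.3946 -2.8434  1.1501] [-0.3638 -0.3294  0.5383] 11.183966353301608 alpha -0.33468476200404573
```

Emit:
{"api": "arm_command", "payload": {"steps": [{"fingers": 14,"linear": [0,0,0],"yaw": 0},{"fingers": 20,"linear": [0,0,0],"yaw": 0},{"fingers": 40,"linear": [0,0,0],"yaw": 0},{"fingers": 60,"linear": [0,0,0],"yaw": 0},{"fingers": 60,"linear": [0,0,0],"yaw": 0}], "newtons": 20}}

```text
time: 14.62
tcp_pos: [0.5274, -0.0203, 0.2073]
eef_rot: [0.986, -0.167, -0.0, -0.0]
contact_force: [0.5, -1.2, -0.5]
opening: 0.701
```

```bash
python3 s.py
python3 - <<'E'
from h import *
b=capture("side")
cv2.imwrite("pics/t5.png",cv2.resize(b[180:280,220:320],(600,600),interpolation=2))
E
```

```text
14.625 [ 0.5274 -0.0203  0.2073] [ 0.5341 -1.1933 -0.4651] [-0.0131  0.0024 -0.0032] 59.87075766644298 alpha -0.33527753945973054
```

View pics/t5.png

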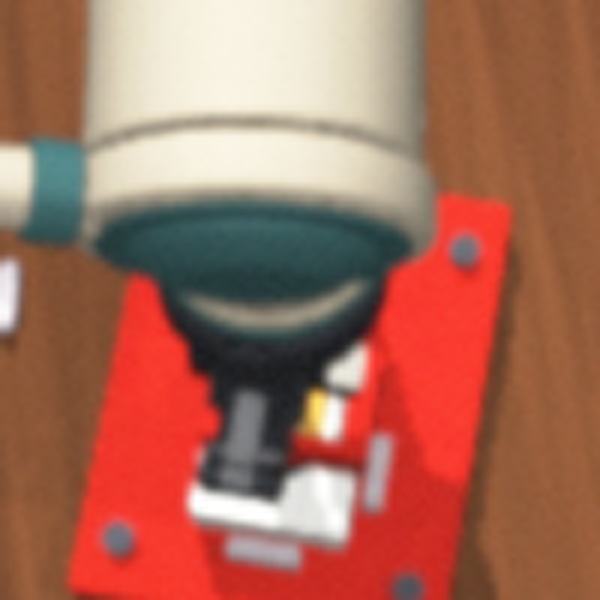

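Emit:
{"api": "arm_command", "payload": {"steps": [{"fingers": 60,"linear": [0,0,-20],"yaw": 0},{"fingers": 60,"linear": [0,0,-40],"yaw": 0},{"fingers": 60,"linear": [0,0,-50],"yaw": 0},{"fingers": 60,"linear": [0,50,0],"yaw": 0},{"fingers": 60,"linear": [0,55,0],"yaw": 0},{"fingers": 60,"linear": [0,55,0],"yaw": 0},{"fingers": 60,"linear": [0,55,0],"yaw": 0},{"fingers": 60,"linear": [0,55,0],"yaw": 0},{"fingers": 60,"linear": [0,55,0],"yaw": 0},{"fingers": 60,"linear": [0,0,0],"yaw": 0}]}}

```text
time: 15.92
tcp_pos: [0.4193, -0.3309, 0.3169]
eef_rot: [0.986, -0.17, -0.0, 0.0]
contact_force: [-0.3, -0.2, 0.4]
opening: 0.702
```

```bash
python3 s.py
python3 - <<'E'
from h import *
a=capture("top");b=capture("side")
cv2.imwrite("pics/top9.png",a);cv2.imwrite("pics/side9.png",b)
cv2.imwrite("pics/t6.png",np.hstack([cv2.resize(a[180:260,285:365],(400,400),interpolation=2),cv2.resize(b[200:280,225:305],(400,400),interpolation=2)]))
cv2.imwrite("pics/t7.png",np.hstack([cv2.resize(a,(400,300)),cv2.resize(b,(400,300))]))
E
```

```text
15.925 [ 0.4193 -0.3309  0.3169] [-0.2706 -0.1574  0.4402] [ 0.0088 -0.008   0.0268] 59.94216075573457 alpha -0.34066747385933804
```

View pics/t6.png

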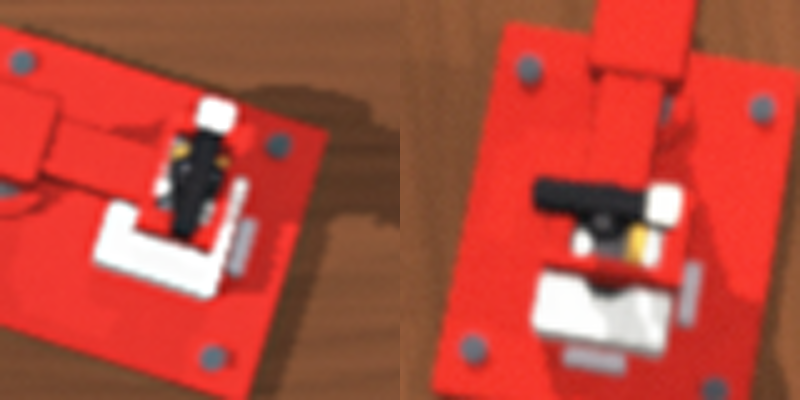

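View pics/t7.png

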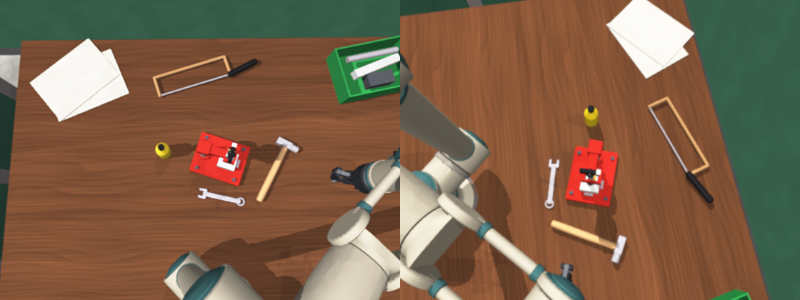

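Run:
```python
from h import *
np.set_printoptions(precision=4,suppress=True)
C={}
for n,(x0,y0,x1,y1) in {"top":(322,194,336,208),"side":(350-350+270,232,264+32,246)}.items():
    im=cv2.imread(f"pics/{n}9.png");hsv=cv2.cvtColor(im,cv2.COLOR_BGR2HSV)
    m=np.zeros(im.shape[:2],np.uint8);m[y0:y1,x0:x1]=(((hsv[...,1]<60)&(hsv[...,2]>180))*255)[y0:y1,x0:x1]
    k,l,s,c=cv2.connectedComponentsWithStats(m);i=1+s[1:,4].argmax();print(n,s[1:],c[1:]);C[n]=c[i]
p,e=tri(C["top"],C["side"]);print(p,e,np.arctan2(p[1]+.0207,p[0]-.5275))
# bystander change between first and last pictures
a,b=cv2.imread("pics/side0.png"),cv2.imread("pics/side9.png")
d=cv2.absdiff(a,b).max(2)
for nm,(x0,y0,x1,y1) in dict(spanner=(200,220,228,295),oil=(254,145,282,180),hammer=(208,305,320,370)).items(): print(nm,(d[y0:y1,x0:x1]>60).sum())
```

```text
top [[324 200   8   6  38]] [[327.8158 202.4474]]
side [[274 237   7   8  44]] [[277.3636 240.4773]]
[ 0.5505 -0.0283  0.223 ] 0.0004652632990093064 -0.3212568290925646
spanner 0
oil 0
hammer 154
```

Run:
```python
import cv2,numpy as np
o=np.hstack([cv2.resize(cv2.imread(f"pics/{n}.png")[295:380,200:330],(400,262)) for n in("side0","side9")])
o2=np.hstack([cv2.resize(cv2.imread(f"pics/{n}.png")[185:290,350:430],(400,300)) for n in("top0","top9")])
cv2.imwrite("pics/ham.png",np.vstack([o,o2]))
```

```text
(no output)
```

View pics/ham.png

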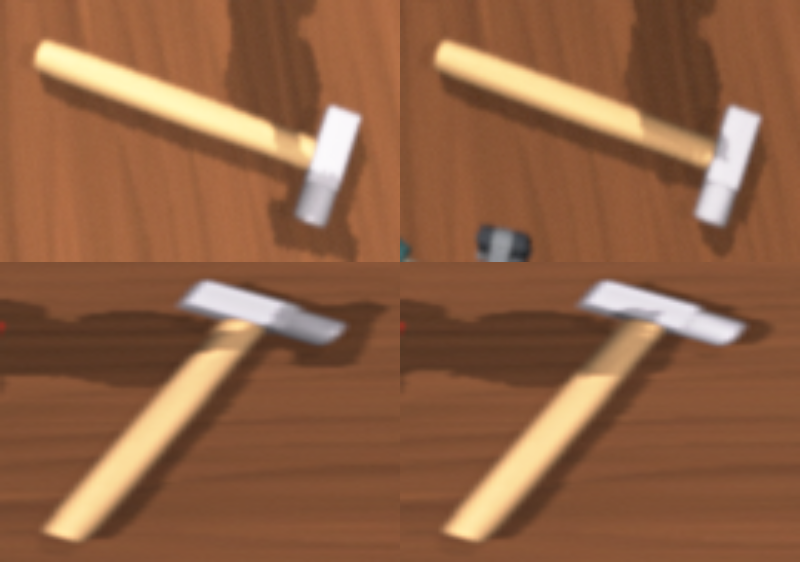

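The hammer sits in the same place in both pairs of pictures. Only the shadows on it changed. I'm handing the job in.

Run:
```python
from cell import *
print(sign_off())
```

```text
the job is handed in; nothing more can be done
None
```

I unlocked the hold-down rod, slid it down onto the block, locked it again and signed off at about 16 s. The foot presses with roughly 10 N by my estimate.

- **Unlock:** I gripped the T-handle and turned it counter-clockwise about 1.06 rad from where it started. That put the twist near 1.1, past the 0.75 where the brake lets go.
- **Slide and press:** The foot met the block after about 41 mm of travel. I pressed about 4 mm further. The wrist read about 13 N, and about 3 N of that was the push needed to slide the rod. The highest wrist reading I saw was 13.5 N, well under the 20 N limit.
- **Lock:** I turned the handle clockwise until the wrist torque jumped from 0.3 to about 1.06 N m, which is the stop. I took my push off before opening the fingers, and the rod stayed within 0.2 mm.

**Last checks:**
- **Rod height:** In the final pictures the handle is 45 mm lower than at the start, and the tool had gone down 45.6 mm. The foot can be seen on the block.
- **Handle angle:** It lies at -0.32 rad and the fixture at about -0.34 rad, so it is fully locked to within what the cameras can show.
- **Bystanders:** The spanner and oil bottle showed no change. The difference check flagged 154 pixels at the hammer. I compared those pictures side by side and only the shadows had moved.

The foot force could not be measured after I let go. The 10 N comes from the wrist force and the squeeze distance.

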